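# Seat the camera lens in its sprung three-point holder

### The job

Take the camera lens off the black mat and seat it in the lens holder: push the red sprung plunger back with the rim of its flange, set the flange flat on the three brass pads, and let it back under the lips of the two steel stops until the plunger, both stops and all three pads bear and it cannot rock; then let go. Be gentle: do not drive the plunger to the end of its travel, do not force the lens against the holder, and leave the screw bin, lens cap and screwdriver alone.

Things in the scene. Friction and masses are not known exactly. Their poses are not given: they have to be found in the camera images.
- lens: Camera lens of about 340 g standing upright (loose): flat aluminium flange disc, diameter 64 mm, 8 mm thick, at the bottom; black cylindrical barrel, diameter 36 mm, from 8 to 68 mm above the underside, with a thin orange ring near its foot and glass on top. Grip it by the barrel. Origin: centre of the underside of the flange; z up along the barrel. Round, so its yaw does not matter.
- mat: Black mat on which the lens stands, 130 x 130 mm, 8 mm thick, fixed. Origin: centre of its underside.
- mount: Base plate of the lens holder, aluminium, 200 (x) x 116 (y) x 18 mm, fixed. Origin: centre of its underside, z up. It carries the grey head with pads, stops and plunger, see the next entries; pads, stops and plunger are polished and slippery. Over 12 N on the plunger, or over 35 N in all between lens and any of the holder, is rough handling.
- head_nominal (a point): Centre of the plate's top face, axes as the plate's. The head is fixed, turned like the plate, but re-adjusted each time and its place is NOT measured: its centre is really anywhere from -22 to +22 mm along x from here (y exact), and 0 to 8 mm higher than its lowest setting. The three points below, too, are on the plate: they show the head centred and lowest, not as it really is.
- pads_nominal (a point): Nominal head centre at the height of the pads' tops, 14 mm above the plate's top. Three brass pads, 9 mm square, 25 mm from the head centre, in directions 0, 120 and 240 degrees from +x, around a black aperture. The 8 mm flange lies on them, its axis on the head centre when seated.
- stops_nominal (a point): Nominal, level with the lips' top, 28.5 mm above the plate's top, 32 mm to -x of the head centre. Two steel stops, in directions 130 and 230 degrees from +x: upright faces 32 mm from the head centre; each has a lip overhanging 3.5 mm inward, 4 mm thick, underside 2.5 mm above the seated flange. To pass the lips, lower the lens 6 to 9.5 mm (best 7.5) off the head centre to +x.
- plunger_nominal (a point): Nominal top middle of the red plunger's face at rest, 28 mm to +x of the head centre, 43 mm above the plate's top. Upright flat face, 24 mm wide, 33.5 mm high, facing -x; slides to +x, travel 14 mm; spring 2.5 N preload plus 0.35 N per mm, returns by itself. Seated flange: in by 4 mm, about 4 N. End of travel: 10 mm off centre. Housing behind: 21 mm beyond the rest face, 7 mm lower.
- bin: Blue screw bin, 85 x 120 x 50 mm, loose; leave it alone. Origin: centre of its underside.
- cap: Black lens cap, disc of diameter 42 mm, 12 mm thick, loose; leave it alone. Origin: centre of its underside.
- driver: Screwdriver with yellow handle, 150 mm long, lying along its x axis, loose; leave it alone.
Mind the look-alikes: they are no part of the job. There is more than one size of the lens; the one meant has the size given above.

How it is judged:
By the outcome, as a careful person would: the job done as asked, in the order asked, and still so for the second after the job is handed in, with the robot touching nothing.
It also fails if it takes over 64 s, if anything falls off the work surface, if the arm or the gripper's body presses on something with over 40 N, if the wrist force passes 120 N, or if a joint passes its speed limit or range.

### The arm

A 7-joint arm with a two-finger parallel gripper is mounted at the origin on the work surface. World frame = base frame: x ahead of the robot, y to its left, z up, the work surface at z = 0. Lengths are in m, angles in rad, forces in N, time in s.
With the tool pointing down it reaches from about 0.425 to 0.95 m from the base axis. Payload 16.7 kg.
Tool frame: the origin (TCP) lies midway between the tips of the shut fingers; the grasp point (between the pads) lies env.pinch_z behind it (env.pinch_z is the distance from the TCP to the grasp point, in m); z points along the fingers, y is the direction in which the jaws open and shut (so a half turn about z gives the same grasp; the last joint's range is limited). The gripper opens to 94 mm and grips with 3 to 60 N. Pads are 16 mm wide; open, the fingers measure 119 mm over their backs; the gripper's body (75 mm by 177 mm) begins 78 mm behind the grasp point.
Start: joints at [0.977, 0.426, 0.074, 1.606, -0.034, 1.111, -0.067], TCP at [0.29, -0.609, 0.205] pointing down, gripper open.
Joint ranges: [-2.85, 2.85], [-0.5, 2.14], [-1.23, 1.37], [0.21, 2.46], [-1.02, 4.16], [0.16, 2.05], [-2.73, 2.73]. Speed limits (rad/s): [1.89, 1.89, 2.39, 2.39, 3.01, 3.01, 3.01].

### API

Orientations are given as a unit quaternion [w, x, y, z].
In Python, from workcell import env gives the robot as it stands.
- The arm moves only by the tool servo_tool, never from a script. Its argument "increments" is a list of rows, each a list of 7 numbers: the turn, a rotation vector about the tool's x, y, z in degrees, then the shift along the tool's x, y, z in cm, then the finger opening in cm, from 0 to 9.4. A call has exactly 5 rows; each row is the pose to reach, as a shift and turn from the pose commanded when the call began, along the tool's axes at that moment; what a row does not reach only later rows make up. A row lasts 1/10 s, in which the tool goes at most 50 mm and 8.59 degrees, less where a joint would pass 70% of its speed; a pose out of reach is approached as far as the arm can. A call with a gripper value outside its range is refused whole. The fingers move at their own pace and stop on an object; "squeeze" is the grip in N (left out, the last holds). Time passes only in rows, so rows that repeat a pose let the fingers close, or fill a call up. It gives the time, the measured TCP pose, the force and the opening at its end, in the units of the state.
- env.state(): the state, without advancing time (a new reading comes with each control period).
- env.capture(name): name is "side" or "top"; returns the picture (420x560x3 uint8, red, green, blue); there is no depth.
- env.calibration(name): a dict with "K" (3x3 intrinsics, pixels), "k1" (the pictures are not rectified: a ray, as slopes to the right and down, at radius r is drawn at 1 + k1 r^2 times it, then the intrinsics apply), "R" (3x3) and "t" (3): a world point X has camera coordinates R X + t. Camera axes: x right, y down, z forward; pixel columns grow to the right and rows downward; lengths in m; the calibration is good to about 2 mm. A picture is of the moment at which its call begins. calibration takes no time and is no camera call.
- env.job_done(): hands the job in, once; it reports no verdict.
Trained networks look in the newest picture that a camera, given by its name, has taken for a name from the list of things; names that differ only in an ending like _2 or _b are one class to them, and where a whole thing is asked for, a point or a joint stands for the part that bears it (a point fixed in the world has none). Each returns a list of dicts, best first, with "score" (0 to 1); they miss things now and then, are a little off and sometimes report something else, mostly with a low value. They report only what shows in the picture. A call takes as long as a camera call. They do not tell look-alikes from the thing itself.
- env.boxes_of(camera, name): "location" ([x, y, z] in m, in world coordinates, good to about 4 mm: the middle of the surface that is visible of it).
- env.outline_of(camera, name): "pixels" (420x560 bool, what is visible of it).
- env.landmark_of(camera, name): "location" ([x, y, z] in m, in world coordinates, good to about 4 mm: a listed point, or the origin of a listed thing).
The state is a dict: "t": time; "qpos": joint angles; "dq": joint speeds; "tau": joint torques, N m; "eef_pos": TCP position; "tcp_rot": TCP orientation; "wrist_force": force on the tool from outside, world axes, zero at the start; "moment": the same for the moment, N m; "opening": finger opening in m.
Only numpy, scipy, OpenCV 4.12 (cv2) and the standard library are available. Lean on these libraries where they do the work, as an engineer would, in place of code of your own. Each camera call takes 0.05 s, during which the arm holds its last target. There are 200 camera calls.

## Working session

There is one attempt and no reset: what is moved stays moved. The work goes in short steps, Python scripts to look and compute and a tool call to move; the robot and the scene stay as the last step left them, time stands still between calls to the robot, and variables do not carry over. Pictures are saved under pics/ and viewed, about 8 in all and at most 12, crops included, and the job is handed in when it is done.

Besides the shell and the picture viewer there is one more tool, called as name(argument=value, ...) on one line, values as JSON. servo_tool: Moves the arm, as the interface text tells. Its arguments: {"type":"object","properties":{"increments":{"type":"array"},"squeeze":{"type":"number"}},"required":["increments"]}

```bash
mkdir -p pics; ls
cat > h.py <<'E'
import numpy as np, cv2
from workcell import env
def proj(cam,X):
    c=env.calibration(cam);p=np.array(c["R"])@np.array(X)+np.array(c["t"]);s=p[:2]/p[2]
    s=s*(1+c["k1"]*(s@s));K=np.array(c["K"]);return (K@np.array([s[0],s[1],1]))[:2]
def unproj(cam,uv,z):
    c=env.calibration(cam);K=np.array(c["K"]);d=np.linalg.inv(K)@np.array([uv[0],uv[1],1.]);d=d[:2]
    s=d.copy()
    for _ in range(20): s=d/(1+c["k1"]*(s@s))
    R=np.array(c["R"]);t=np.array(c["t"]);o=-R.T@t;r=R.T@np.array([s[0],s[1],1]);return o+r*(z-o[2])/r[2]
def save(cam,name,crop=None,k=1):
    im=env.capture(cam)[:,:,::-1].copy()
    if crop: a,b,c,d=crop; im=im[b:d,a:c]
    if k!=1: im=cv2.resize(im,None,fx=k,fy=k,interpolation=cv2.INTER_CUBIC)
    cv2.imwrite("pics/"+name,im)
E
python3 - <<'E'
from h import *
np.set_printoptions(precision=4,suppress=True)
save("top","top0.png");save("side","side0.png")
s=env.state();print(s["t"],s["eef_pos"],s["tcp_rot"],s["wrist_force"],s["opening"],env.pinch_z)
for c in("top","side"):
    q=env.calibration(c);print(c,-np.array(q["R"]).T@np.array(q["t"]))
    for n in("lens","mat","mount","head_nominal","pads_nominal","stops_nominal","plunger_nominal","bin","cap","driver"):
        print(n,[(np.round(d["location"],3).tolist(),round(d["score"],2)) for d in env.landmark_of(c,n)[:3]])
E
```

```text
pics
0.1 [ 0.2903 -0.609   0.2049] [-0.0006  0.9754  0.2206 -0.0002] [ 0.6962 -0.3493  0.0246] 0.09408405068892371 0.0188
top [ 0.4035 -0.0839  1.0244]
lens [([0.471, -0.232, 0.008], 0.92), ([0.314, -0.249, 0.0], 0.73), ([0.472, -0.39, 0.0], 0.56)]
mat [([0.48, -0.226, -0.002], 0.88), ([0.468, -0.232, 0.01], 0.46)]
mount []
head_nominal []
pads_nominal []
stops_nominal []
plunger_nominal [([0.576, 0.182, 0.058], 0.93)]
bin [([0.712, 0.026, 0.004], 0.76)]
cap [([0.524, 0.006, 0.002], 0.76), ([0.574, 0.182, 0.063], 0.18)]
driver [([0.364, 0.006, -0.005], 0.61)]
side [-0.0536  0.7269  0.6204]
lens [([0.474, -0.388, 0.0], 0.85), ([0.315, -0.247, 0.001], 0.81), ([0.472, -0.23, 0.008], 0.76)]
mat [([0.475, -0.226, 0.001], 0.8)]
mount [([0.545, 0.178, -0.002], 0.73), ([0.47, -0.229, 0.005], 0.58)]
head_nominal []
pads_nominal []
stops_nominal []
plunger_nominal []
bin []
cap [([0.52, 0.005, 0.002], 0.76), ([0.365, 0.003, -0.0], 0.25)]
driver [([0.366, 0.004, -0.002], 0.77)]
```

View pics/top0.png

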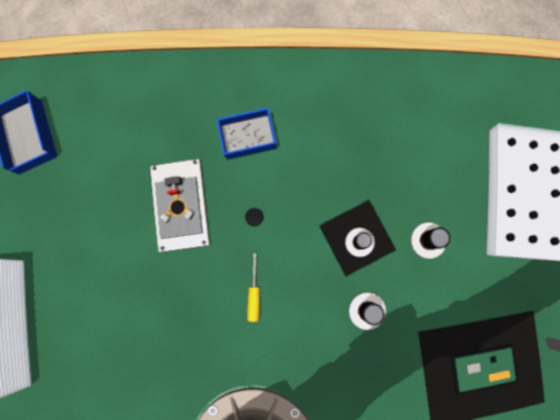

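View pics/side0.png

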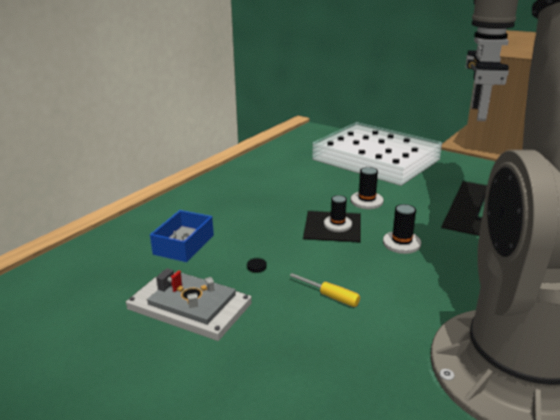

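The lens on the mat is at top px (361,241), and it is the smallest of the three. The holder is at (178,206), with its plunger toward image-up (+x). The plate is tilted slightly. I'll take a closer look at the holder.

Run:
```python
from h import *
np.set_printoptions(precision=4,suppress=True)
a=env.capture("top")[150:262,140:220,::-1];b=env.capture("side")[260:340,120:260,::-1]
a=cv2.resize(a,None,fx=5,fy=5,interpolation=cv2.INTER_CUBIC)
b=cv2.resize(b,None,fx=2.7,fy=2.7,interpolation=cv2.INTER_CUBIC)
im=np.zeros((560,400+b.shape[1],3),np.uint8);im[:,:400]=a;im[:b.shape[0],400:]=b
cv2.imwrite("pics/m.png",im)
for n in("mount","lens"):
  for d in env.outline_of("top",n)[:3]:
    m=d["pixels"].astype(np.uint8);r=cv2.minAreaRect(cv2.findNonZero(m));print(n,d["score"],r,m.sum(),[np.round(unproj("top",p,0.018),4)[:2] for p in cv2.boxPoints(r)])
for n in("head_nominal","pads_nominal","plunger_nominal"):
  print(n,[(c,d["location"],d["score"]) for c in("top","side") for d in env.landmark_of(c,n)[:2]])
```

```text
mount 0.63 ((179.4873046875, 205.50131225585938), (87.97440338134766, 51.21849822998047), 84.14398956298828) 1826 [array([0.6411, 0.2518]), array([0.6536, 0.1318]), array([0.453 , 0.1035]), array([0.4391, 0.2199])]
lens 0.79 ((366.5, 310.0), (36.0, 35.0), 90.0) 1076 [array([ 0.3569, -0.2078]), array([ 0.3572, -0.2856]), array([ 0.2782, -0.2856]), array([ 0.2782, -0.2082])]
lens 0.7 ((427.8460998535156, 239.73077392578125), (34.94611358642578, 36.332862854003906), 33.690067291259766) 1049 [array([ 0.4611, -0.3298]), array([ 0.5297, -0.3775]), array([ 0.4862, -0.4441]), array([ 0.4181, -0.3956])]
lens 0.65 ((359.5, 241.5), (27.0, 25.0), 90.0) 586 [array([ 0.4985, -0.2034]), array([ 0.499 , -0.2596]), array([ 0.4388, -0.2591]), array([ 0.4383, -0.2033])]
head_nominal []
pads_nominal [('top', [0.3626, 0.006, -0.0018], 0.67)]
plunger_nominal [('top', [0.5755, 0.1828, 0.0597], 0.84)]
```

View pics/m.png

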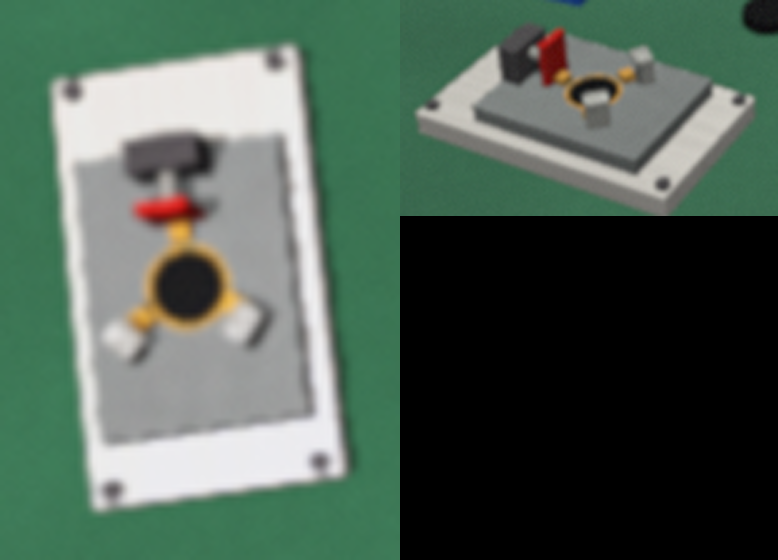

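```bash
cat >> h.py <<'E'
from scipy.optimize import least_squares
def tri(pt,ps):
    f=lambda X:np.r_[proj("top",X)-pt,proj("side",X)-ps]
    r=least_squares(f,[.55,.18,.05],x_scale=.01);return r.x,r.fun
T=lambda x,y:np.array([x/5+140-.4,y/5+150-.4])
S=lambda x,y:np.array([(x-400)/2.7+120-.3,y/2.7+260-.3])
E
python3 - <<'E'
from h import *
np.set_printoptions(precision=4,suppress=True)
sc=[unproj("top",T(*p),.018) for p in((72,91),(275,60),(320,461),(113,490))]
print("screws",sc)
c=np.mean(sc,0);d=(sc[0]+sc[1]-sc[2]-sc[3])[:2];e=(sc[0]+sc[3]-sc[1]-sc[2])[:2]
print("c",c,np.degrees(np.arctan2(d[1],d[0])),np.degrees(np.arctan2(-e[0],e[1])))
for n,a,b in(("aper",(188,285),(593,92)),("hL",(76,160),(476,108)),("hF",(103,443),(637,160)),("hR",(313,413),(710,78)),("scr R",(320,461),(739,100)),("scrF",(113,490),(663,184)),("scrL",(72,91),(432,104)),("plTop",(164,202),(556,36))):
    print(n,*tri(T(*a),S(*b)))
E
```

```text
screws [array([0.6329, 0.2406, 0.018 ]), array([0.6477, 0.1453, 0.018 ]), array([0.4636, 0.1172, 0.018 ]), array([0.4489, 0.2117, 0.018 ])]
c [0.5483 0.1787 0.018 ] 8.793743643699019 8.842758115401507
aper [0.5409 0.1774 0.0319] [-0.0344 -0.0488  0.0473  0.0103]
hL [0.5972 0.2324 0.029 ] [ 0.3176  0.419  -0.3984 -0.1086]
hF [0.469  0.2133 0.0311] [ 0.044   0.0645 -0.0586 -0.0111]
hR [0.4853 0.1193 0.0311] [-0.363  -0.5577  0.5474  0.0883]
scr R [0.4636 0.1168 0.0203] [-0.0421 -0.066   0.0638  0.0093]
scrF [0.4492 0.2116 0.0197] [-0.1367 -0.2048  0.183   0.0321]
scrL [0.6325 0.2398 0.0215] [-0.1337 -0.1722  0.1645  0.0483]
plTop [0.5707 0.1792 0.0674] [ 0.4969  0.6833 -0.6819 -0.166 ]
```

servo_tool(increments=[[0,0,4,3.6,-2.9,0.5,9.4],[0,0,8,7.2,-5.8,1,9.4],[0,0,12,10.8,-8.7,1.5,9.4],[0,0,16,14.4,-11.6,2,9.4],[0,0,16.7,18,-14.5,2.5,9.4]])

```text
t: 2.1
eef_pos: [0.391, -0.3993, 0.1805]
tcp_rot: [0.0, 0.997, 0.075, 0.0]
wrist_force: [0.7, 0.3, 0.2]
opening: 0.0942
```

```bash
cat > st.py <<'E'
from h import *
import sys
np.set_printoptions(precision=4,suppress=True)
from scipy.spatial.transform import Rotation as Ro
s=env.state();q=np.array(s["tcp_rot"]);R=Ro.from_quat(q[[1,2,3,0]]).as_matrix()
print(s["t"],s["eef_pos"],"yaw",np.degrees(np.arctan2(R[1,0],R[0,0])),"tilt",R[:,2],"F",s["wrist_force"],"open",s["opening"])
if len(sys.argv)>3:
    print("tool cm to goal",100*R.T@(np.array([float(v) for v in sys.argv[1:4]])-s["eef_pos"]))
E
python3 st.py 0.4715 -0.231 0.14
```

```text
2.1 [ 0.391  -0.3993  0.1805] yaw 8.61578671055756 tilt [ 0.0003 -0.0002 -1.    ] F [0.7182 0.3246 0.246 ] open 0.09424682916444219
tool cm to goal [ 10.474  -15.4334   4.0472]
```

servo_tool(increments=[[0,0,0,2.6,-3.8,0.6,9.4],[0,0,0,5.2,-7.7,1.2,9.4],[0,0,0,7.9,-11.6,2.0,9.4],[0,0,0,10.5,-15.4,3.0,9.4],[0,0,0,10.5,-15.4,4.0,9.4]])

```text
t: 2.6
eef_pos: [0.4737, -0.2269, 0.1405]
tcp_rot: [-0.001, 0.997, 0.08, 0.001]
wrist_force: [0.1, -0.3, 0.8]
opening: 0.0941
```

```bash
python3 st.py 0.4715 -0.231 0.035
python3 - <<'E'
from h import *
save("side","sl.png",(270,130,410,260),4);save("top","tl.png",(300,170,460,290),4)
E
```

```text
2.6 [ 0.4737 -0.2269  0.1405] yaw 9.214485666650587 tilt [ 0.0016  0.0015 -1.    ] F [ 0.0926 -0.2816  0.7788] open 0.09409604279394486
tool cm to goal [-0.2981  0.3793 10.5477]
```

View pics/sl.png

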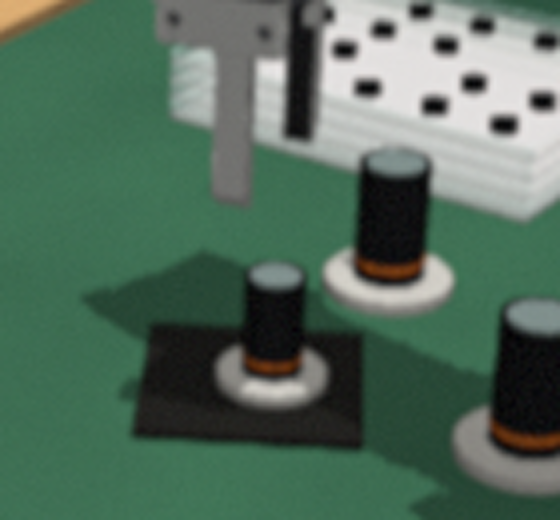

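The lens stands on the mat with glass at (275,275), flange at (272,375), well clear of the two larger lenses. I'll descend over it.

servo_tool(increments=[[0,0,0,-0.2,0.2,2,9.4],[0,0,0,-0.2,0.2,4.5,9.4],[0,0,0,-0.2,0.2,7,9.4],[0,0,0,-0.2,0.2,9.3,9.4],[0,0,0,-0.2,0.2,10.5,9.4]])

```text
t: 3.2
eef_pos: [0.4679, -0.2363, 0.0343]
tcp_rot: [-0.0, 0.997, 0.076, -0.001]
wrist_force: [-0.5, 1.0, 0.1]
opening: 0.0938
```

servo_tool(increments=[[0,0,0,0,0,0,5],[0,0,0,0,0,0,4.2],[0,0,0,0,0,0,3.8],[0,0,0,0,0,0,3.2],[0,0,0,0,0,0,3]], squeeze=20)

```text
t: 3.7
eef_pos: [0.4695, -0.2352, 0.0362]
tcp_rot: [0.0, 0.997, 0.077, 0.0]
wrist_force: [-0.4, -0.0, 0.3]
opening: 0.0576
```

```bash
python3 st.py 0.4715 -0.231 0.035
```

```text
3.7 [ 0.4695 -0.2352  0.0362] yaw 8.784205345681753 tilt [ 0.001  -0.0003 -1.    ] F [-0.3938 -0.0142  0.3457] open 0.05764570614013207
tool cm to goal [ 0.2633 -0.3794  0.1157]
```

servo_tool(increments=[[0,0,0,0.2,-0.4,0.1,5.6],[0,0,0,0.2,-0.4,0.1,5.0],[0,0,0,0.2,-0.4,0.1,4.2],[0,0,0,0.2,-0.4,0.1,3],[0,0,0,0.2,-0.4,0.1,3]])

```text
t: 4.2
eef_pos: [0.4705, -0.2308, 0.0345]
tcp_rot: [-0.0, 0.997, 0.077, 0.0]
wrist_force: [0.1, 1.5, 0.0]
opening: 0.0355
```

servo_tool(increments=[[0,0,0,0,0,0,3],[0,0,0,0,0,0,3],[0,0,0,0,0,0,3],[0,0,0,0,0,0,3],[0,0,0,0,0,0,3]])

```text
t: 4.7
eef_pos: [0.4705, -0.2308, 0.0345]
tcp_rot: [-0.0, 0.997, 0.077, 0.0]
wrist_force: [-0.3, -0.0, -0.4]
opening: 0.0355
```

```bash
python3 st.py 0.4715 -0.231 0.035
```

```text
4.7 [ 0.4705 -0.2308  0.0345] yaw 8.77764688998418 tilt [ 0.      0.0001 -1.    ] F [-0.2653 -0.0443 -0.3806] open 0.03554620947714876
tool cm to goal [ 0.0987  0.0376 -0.0512]
```

servo_tool(increments=[[0,0,0,0,0,-1,3],[0,0,0,0,0,-3.5,3],[0,0,0,0,0,-6.5,3],[0,0,0,0,0,-9,3],[0,0,0,0,0,-10.5,3]])

```text
t: 5.2
eef_pos: [0.4708, -0.231, 0.142]
tcp_rot: [0.0, 0.997, 0.076, 0.001]
wrist_force: [0.1, -1.0, -3.7]
opening: 0.0357
```

servo_tool(increments=[[0,0,0,0.7,-2,0,3],[0,0,0,2,-5.5,0,3],[0,0,0,3.5,-9.8,0,3],[0,0,0,5,-14,0,3],[0,0,0,6.5,-18,0,3]])

```text
t: 5.7
eef_pos: [0.507, -0.0412, 0.1402]
tcp_rot: [0.0, 0.997, 0.077, 0.0]
wrist_force: [0.8, -0.6, -2.9]
opening: 0.0356
```

servo_tool(increments=[[0,0,0,1.6,-4.5,0,3],[0,0,0,3.3,-9.5,0,3],[0,0,0,5,-14.5,0,3],[0,0,0,6.5,-18.5,0,3],[0,0,0,7.4,-21.2,0,3]])

```text
t: 6.2
eef_pos: [0.5478, 0.1821, 0.1401]
tcp_rot: [-0.001, 0.997, 0.078, 0.0]
wrist_force: [-0.3, -0.7, -2.7]
opening: 0.0357
```

servo_tool(increments=[[0,0,0,0,0,0,3],[0,0,0,0,0,0,3],[0,0,0,0,0,0,3],[0,0,0,0,0,0,3],[0,0,0,0,0,0,3]])

```text
t: 6.7
eef_pos: [0.5481, 0.1768, 0.1397]
tcp_rot: [0.0, 0.997, 0.076, 0.0]
wrist_force: [0.2, 0.2, -3.0]
opening: 0.0357
```

```bash
python3 st.py 0.5483 0.1785 0.12
python3 - <<'E'
from h import *
a=env.capture("top")[140:252,140:230,::-1];b=env.capture("side")[190:310,120:260,::-1]
im=np.hstack([cv2.resize(x,None,fx=f,fy=f,interpolation=cv2.INTER_CUBIC)[:400] for x,f in((a,3.6),(b,3.4))]);cv2.imwrite("pics/h.png",im)
for c in("top","side"): print([(d["location"],d["score"]) for d in env.landmark_of(c,"lens")[:3]])
E
```

```text
6.7 [0.5481 0.1768 0.1397] yaw 8.699605235533905 tilt [ 0.0001 -0.0002 -1.    ] F [ 0.1823  0.1555 -2.9685] open 0.0357422555210279
tool cm to goal [ 0.0474 -0.1608  1.9704]
[([0.5434, 0.1765, 0.1117], 0.78), ([0.4673, -0.3883, -0.0041], 0.77), ([0.3177, -0.2466, -0.0015], 0.68)]
[([0.5503, 0.1737, 0.11], 0.88), ([0.3133, -0.2475, 0.0006], 0.77), ([0.4751, -0.391, 0.0028], 0.65)]
```

View pics/h.png

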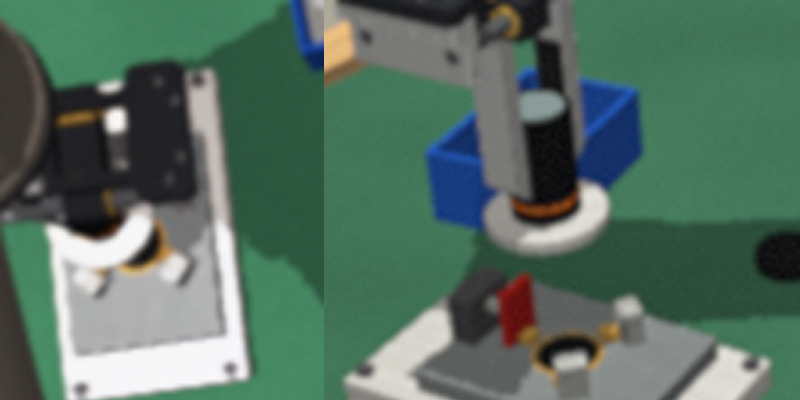

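```bash
cat > fit.py <<'E'
from h import *
def ext(cam,c,z0):
    a=np.linspace(0,2*np.pi,120)
    return np.array([proj(cam,(c[0]+.032*np.cos(t),c[1]+.032*np.sin(t),z)) for t in a for z in(z0,z0+.008)])
def obs(cam,P): return np.array([P[:,0].min(),P[:,0].max(),P[:,1].max()])
E
python3 - <<'E'
from fit import *
np.set_printoptions(precision=4,suppress=True)
S2=lambda x,y:((x-324)/3.4+120-.35,y/3.4+190-.35)
T2=lambda x,y:(x/3.6+140-.35,y/3.6+140-.35)
so=np.array([S2(483,0)[0],S2(611,0)[0],S2(0,253)[1]]);to=np.array([T2(48,0)[0],T2(155,0)[0],T2(0,266)[1]])
z=.1397-.0265
for n,f in(("side",lambda c:obs("side",ext("side",c,z))-so),("top",lambda c:obs("top",ext("top",c,z))[[0,2]]-to[[0,2]]),("both",lambda c:np.r_[obs("side",ext("side",c,z))-so,obs("top",ext("top",c,z))[[0,2]]-to[[0,2]]])):
    r=least_squares(f,[.548,.177],x_scale=.01,diff_step=1e-3);print(n,r.x,r.fun)
r=least_squares(lambda c:np.r_[obs("side",ext("side",c[:2],c[2]))-so,obs("top",ext("top",c[:2],c[2]))[[0,2]]-to[[0,2]]],[.548,.177,z],x_scale=.01,diff_step=1e-3);print(r.x,r.fun)
E
```

```text
side [0.5481 0.1737] [ 0.2483 -0.2512  0.0269]Traceback (most recent call last):
  File "<stdin>", line 8, in <module>
    return func(*args, **kwargs)
    vector_fun = VectorFunction(
        fun_wrapped,
    ...<6 lines>...
        workers=workers
    )
    self._update_fun()
    ~~~~~~~~~~~~~~~~^^
    self.f = self.fun_wrapped(xp_copy(self.x))
             ~~~~~~~~~~~~~~~~^^^^^^^^^^^^^^^^^
    return np.atleast_1d(self.fun(x))
                         ~~~~~~~~^^^
    return self.f(x, *self.args, **self.kwargs)
           ~~~~~~^^^^^^^^^^^^^^^^^^^^^^^^^^^^^^
  File "<stdin>", line 7, in <lambda>
  File "fit.py", line 4, in ext
    return np.array([proj(cam,(c[0]+.032*np.cos(t),c[1]+.032*np.sin(t),z)) for t in a for z in(z0,z0+.008)])
                     ~~~~^^^^^^^^^^^^^^^^^^^^^^^^^^^^^^^^^^^^^^^^^^^^^^^^^
  File "h.py", line 4, in proj
    c=env.calibration(cam);p=np.array(c["R"])@np.array(X)+np.array(c["t"]);s=p[:2]/p[2]
ValueError: time passes only in moves, steps and waits
```

```bash
sed -i 's/env.calibration(cam)/cal(cam)/' h.py; sed -i '2a import functools\ncal=functools.lru_cache(None)(lambda n: env.calibration(n))' h.py
python3 - <<'E'
from fit import *
np.set_printoptions(precision=4,suppress=True)
S2=lambda x,y:((x-324)/3.4+120-.35,y/3.4+190-.35)
T2=lambda x,y:(x/3.6+140-.35,y/3.6+140-.35)
so=np.array([S2(483,0)[0],S2(611,0)[0],S2(0,253)[1]]);to=np.array([T2(48,0)[0],T2(155,0)[0],T2(0,266)[1]])
z=.1397-.0265
for n,f in(("top",lambda c:obs("top",ext("top",c,z))[[0,2]]-to[[0,2]]),("both",lambda c:np.r_[obs("side",ext("side",c,z))-so,obs("top",ext("top",c,z))[[0,2]]-to[[0,2]]])):
    r=least_squares(f,[.548,.177],x_scale=.01,diff_step=1e-3);print(n,r.x,r.fun)
r=least_squares(lambda c:np.r_[obs("side",ext("side",c[:2],c[2]))-so,obs("top",ext("top",c[:2],c[2]))[[0,2]]-to[[0,2]]],[.548,.177,z],x_scale=.01,diff_step=1e-3);print(r.x,r.fun)
print(env.state()["t"])
E
```

```text
top [0.5469 0.1738] [0. 0.]
both [0.5475 0.174 ] [ 0.36   -0.1188  0.2319 -0.0865 -0.2916]
[0.5473 0.1741 0.1137] [ 0.3599 -0.1044  0.0531 -0.2008 -0.2424]
6.9
```

servo_tool(increments=[[0,0,0,0.1,-0.2,0.8,3],[0,0,0,0.15,-0.4,1.8,3],[0,0,0,0.15,-0.4,2.8,3],[0,0,0,0.15,-0.4,3.5,3],[0,0,0,0.15,-0.4,3.6,3]])

```text
t: 7.4
eef_pos: [0.5481, 0.1818, 0.102]
tcp_rot: [0.0, 0.997, 0.077, -0.001]
wrist_force: [0.3, -0.7, -3.6]
opening: 0.0357
```

servo_tool(increments=[[0,0,0,0,0,0,3],[0,0,0,0,0,0,3],[0,0,0,0,0,0,3],[0,0,0,0,0,0,3],[0,0,0,0,0,0,3]])

```text
t: 7.9
eef_pos: [0.549, 0.1821, 0.1037]
tcp_rot: [-0.0, 0.997, 0.077, 0.0]
wrist_force: [-0.2, -1.2, -2.7]
opening: 0.0355
```

```bash
python3 st.py
python3 - <<'E'
from h import *
a=env.capture("top")[150:262,140:220,::-1];b=env.capture("side")[220:320,130:250,::-1]
A=cv2.resize(a,None,fx=4,fy=4,interpolation=cv2.INTER_CUBIC);B=cv2.resize(b,None,fx=4,fy=4,interpolation=cv2.INTER_CUBIC)
im=np.zeros((448,800,3),np.uint8);im[:,:320]=A;im[:400,320:]=B;cv2.imwrite("pics/h2.png",im)
E
```

```text
7.9 [0.549  0.1821 0.1037] yaw 8.779726048713217 tilt [ 0.0004  0.0001 -1.    ] F [-0.2484 -1.1591 -2.7052] open 0.03554726721214597
```

View pics/h2.png

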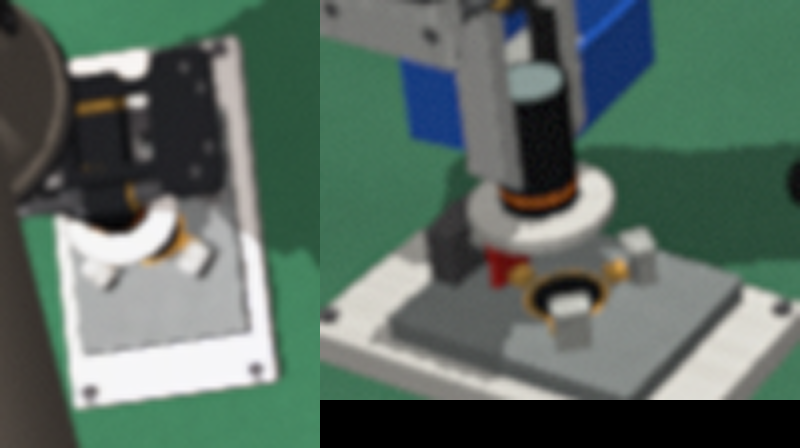

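Run:
```python
from fit import *
np.set_printoptions(precision=4,suppress=True)
so=np.array([(467-320)/4+130,(614.5-320)/4+130,252/4+220])-.375
to=np.array([65/4+140,182/4+140,264/4+150])-.375
z=.1037-.0265
f=lambda c:np.r_[obs("side",ext("side",c,z))-so,obs("top",ext("top",c,z))-to]
for n,g in(("side",lambda c:f(c)[:3]),("top",lambda c:f(c)[3:]),("both",f)):
    r=least_squares(g,[.548,.177],x_scale=.01,diff_step=1e-3);print(n,r.x,r.fun)
H=np.array([.5409,.1774]);a=np.radians(8.8);u=np.array([np.cos(a),np.sin(a)]);v=np.array([-u[1],u[0]])
print((r.x-H)@u*1e3,(r.x-H)@v*1e3)
```

```text
side [0.5488 0.1789] [ 0.1266 -0.1281  0.0128]
top [0.5468 0.1797] [-0.4619  0.4571 -0.0043]
both [0.5477 0.1797] [ 0.2396  0.027   0.4481 -0.4396  0.4757 -0.4165]
7.094051968460303 1.1837312625725593
```

Run:
```python
from h import *
a=np.radians(8.8);u=np.array([np.cos(a),np.sin(a)]);v=np.array([-u[1],u[0]]);H=np.array([.5409,.1774])
P=lambda x,y,z:np.r_[H+x*u+y*v,z]
def pts(h):
    z=.018+h;c=lambda d,r,t:(r*np.cos(np.radians(d))-t*np.sin(np.radians(d)),r*np.sin(np.radians(d))+t*np.cos(np.radians(d)))
    L=[P(.028,-.012,z+.043),P(.028,.012,z+.043),P(.028,.012,z+.0095),P(.028,-.012,z+.0095)]
    for d in(0,120,240):
        L+=[P(*c(d,.025,0),z+.014)]
    for d in(130,230):
        L+=[P(*c(d,.0285,-.003),z+.0285),P(*c(d,.0285,.003),z+.0285)]
    return L
ims=[]
for cam,f,(x0,y0,w,hh) in(("side","pics/side0.png",(150,262,62,50)),("top","pics/top0.png",(155,170,44,56))):
    k=600//hh if cam=="top" else 10; k=10
    b=cv2.resize(cv2.imread(f)[y0:y0+hh,x0:x0+w],None,fx=k,fy=k,interpolation=cv2.INTER_CUBIC)
    for h,col in((0,(255,0,0)),(.004,(255,255,0)),(.008,(255,0,255))):
        for p in pts(h):
            q=(proj(cam,p)-[x0,y0]+.5)*k;cv2.circle(b,tuple(int(i) for i in q),3,col,-1)
    ims.append(b)
h=max(i.shape[0] for i in ims)
im=np.hstack([cv2.copyMakeBorder(i,0,h-i.shape[0],0,0,cv2.BORDER_CONSTANT) for i in ims])
im=cv2.resize(im,None,fx=.75,fy=.75);print(im.shape);cv2.imwrite("pics/ov.png",im)
```

```text
(420, 795, 3)
```

View pics/ov.png

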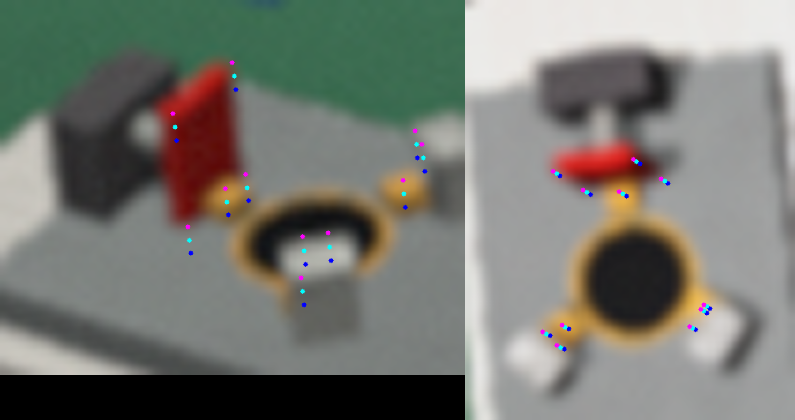

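servo_tool(increments=[[0,0,0,-0.4,0.05,0,3],[0,0,0,-0.8,0.08,0,3],[0,0,0,-1.2,0.08,0,3],[0,0,0,-1.6,0.08,0,3],[0,0,0,-1.6,0.08,0,3]])

```text
t: 8.5
eef_pos: [0.5326, 0.1787, 0.1036]
tcp_rot: [0.0, 0.997, 0.077, -0.0]
wrist_force: [0.1, -0.0, -2.8]
opening: 0.0356
```

servo_tool(increments=[[0,0,0,0,0,0.5,3],[0,0,0,0,0,1,3],[0,0,0,0,0,1.5,3],[0,0,0,0,0,2,3],[0,0,0,0,0,2,3]])

```text
t: 9.0
eef_pos: [0.5327, 0.1786, 0.0825]
tcp_rot: [0.0, 0.997, 0.077, -0.001]
wrist_force: [-0.0, 0.7, -2.9]
opening: 0.0357
```

servo_tool(increments=[[0,0,0,0,0,0,3],[0,0,0,0,0,0,3],[0,0,0,0,0,0,3],[0,0,0,0,0,0,3],[0,0,0,0,0,0,3]])

```text
t: 9.5
eef_pos: [0.5332, 0.1788, 0.0836]
tcp_rot: [-0.0, 0.997, 0.077, 0.0]
wrist_force: [-0.3, 0.3, -3.4]
opening: 0.0358
```

servo_tool(increments=[[0,0,0,0.05,0,0,3],[0,0,0,0.1,0,0,3],[0,0,0,0.15,0,0,3],[0,0,0,0.2,0,0,3],[0,0,0,0.2,0,0,3]])

```text
t: 10.0
eef_pos: [0.5352, 0.1791, 0.0835]
tcp_rot: [-0.0, 0.997, 0.077, 0.0]
wrist_force: [1.0, 0.5, -4.1]
opening: 0.0353
```

servo_tool(increments=[[0,0,0,0.05,0,0,3],[0,0,0,0.1,0,0,3],[0,0,0,0.15,0,0,3],[0,0,0,0.2,0,0,3],[0,0,0,0.2,0,0,3]])

```text
t: 10.5
eef_pos: [0.5372, 0.1795, 0.0835]
tcp_rot: [-0.0, 0.997, 0.077, 0.0]
wrist_force: [-0.7, 0.1, -3.9]
opening: 0.0359
```

servo_tool(increments=[[0,0,0,0.05,0,0,3],[0,0,0,0.1,0,0,3],[0,0,0,0.1,0,0,3],[0,0,0,0.1,0,0,3],[0,0,0,0.1,0,0,3]])

```text
t: 11.0
eef_pos: [0.5381, 0.1796, 0.0835]
tcp_rot: [-0.0, 0.997, 0.077, -0.0]
wrist_force: [0.0, -0.0, -3.5]
opening: 0.0356
```

servo_tool(increments=[[0,0,0,0.05,0,0,3],[0,0,0,0.1,0,0,3],[0,0,0,0.1,0,0,3],[0,0,0,0.1,0,0,3],[0,0,0,0.1,0,0,3]])

```text
t: 11.5
eef_pos: [0.5391, 0.1797, 0.0835]
tcp_rot: [-0.0, 0.997, 0.077, -0.0]
wrist_force: [0.0, -0.2, -3.5]
opening: 0.0359
```

servo_tool(increments=[[0,0,0,0.05,0,0,3],[0,0,0,0.1,0,0,3],[0,0,0,0.1,0,0,3],[0,0,0,0.1,0,0,3],[0,0,0,0.1,0,0,3]])

```text
t: 12.0
eef_pos: [0.5398, 0.1798, 0.0834]
tcp_rot: [0.0, 0.997, 0.077, -0.0]
wrist_force: [-3.1, -0.9, -3.3]
opening: 0.0359
```

servo_tool(increments=[[0,0,0,0.05,0,0,3],[0,0,0,0.1,0,0,3],[0,0,0,0.1,0,0,3],[0,0,0,0.1,0,0,3],[0,0,0,0.1,0,0,3]])

```text
t: 12.5
eef_pos: [0.541, 0.18, 0.0835]
tcp_rot: [-0.0, 0.997, 0.077, -0.0]
wrist_force: [-2.2, -1.3, -4.3]
opening: 0.0358
```

servo_tool(increments=[[0,0,0,0.1,0,0,3],[0,0,0,0.2,0,0,3],[0,0,0,0.3,0,0,3],[0,0,0,0.4,0,0,3],[0,0,0,0.5,0,0,3]])

```text
t: 13.0
eef_pos: [0.546, 0.1808, 0.0835]
tcp_rot: [0.0, 0.997, 0.077, -0.0]
wrist_force: [-4.2, 0.2, -3.7]
opening: 0.0362
```

servo_tool(increments=[[0,0,0,0.1,0,0,3],[0,0,0,0.2,0,0,3],[0,0,0,0.3,0,0,3],[0,0,0,0.4,0,0,3],[0,0,0,0.48,0,0,3]])

```text
t: 13.5
eef_pos: [0.5505, 0.1815, 0.0834]
tcp_rot: [0.0, 0.997, 0.077, -0.0]
wrist_force: [-6.3, -0.9, -3.1]
opening: 0.0356
```

servo_tool(increments=[[0,0,0,0,0,0,3],[0,0,0,0,0,0,3],[0,0,0,0,0,0,3],[0,0,0,0,0,0,3],[0,0,0,0,0,0,3]])

```text
t: 14.0
eef_pos: [0.5504, 0.1815, 0.0834]
tcp_rot: [0.0, 0.997, 0.077, -0.0]
wrist_force: [-5.9, -0.7, -2.5]
opening: 0.0354
```

Run:
```python
from h import *
a=env.capture("top")[150:230,140:220,::-1];b=env.capture("side")[220:320,130:250,::-1]
A=cv2.resize(a,None,fx=4,fy=4,interpolation=cv2.INTER_CUBIC);B=cv2.resize(b,None,fx=4,fy=4,interpolation=cv2.INTER_CUBIC)
im=np.zeros((400,800,3),np.uint8);im[:320,:320]=A;im[:400,320:]=B;cv2.imwrite("pics/h3.png",im)
```

```text
(no output)
```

View pics/h3.png

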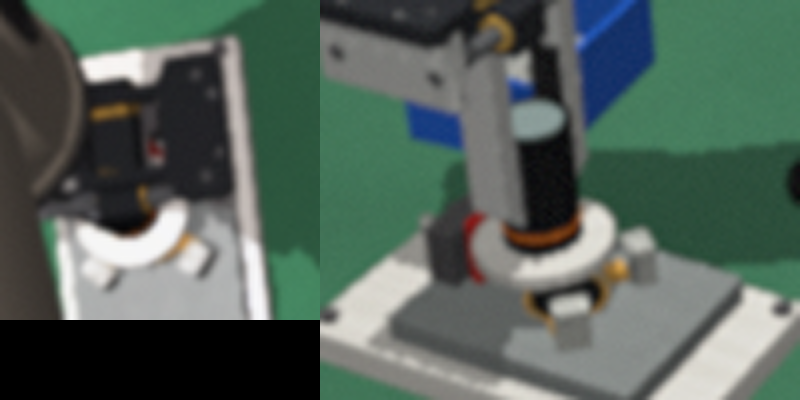

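servo_tool(increments=[[0,0,0,0,0,0.1,3],[0,0,0,0,0,0.2,3],[0,0,0,0,0,0.3,3],[0,0,0,0,0,0.4,3],[0,0,0,0,0,0.4,3]], squeeze=30)

```text
t: 14.6
eef_pos: [0.5503, 0.1815, 0.0792]
tcp_rot: [0.0, 0.997, 0.077, -0.0]
wrist_force: [-5.9, 0.5, -3.6]
opening: 0.0357
```

servo_tool(increments=[[0,0,0,0,0,0.1,3],[0,0,0,0,0,0.2,3],[0,0,0,0,0,0.3,3],[0,0,0,0,0,0.4,3],[0,0,0,0,0,0.4,3]])

```text
t: 15.1
eef_pos: [0.5504, 0.1814, 0.0753]
tcp_rot: [0.0, 0.997, 0.077, -0.0]
wrist_force: [-4.6, -0.5, -4.7]
opening: 0.0357
```

servo_tool(increments=[[0,0,0,0,0,0.1,3],[0,0,0,0,0,0.2,3],[0,0,0,0,0,0.3,3],[0,0,0,0,0,0.4,3],[0,0,0,0,0,0.4,3]])

```text
t: 15.6
eef_pos: [0.5504, 0.1814, 0.0712]
tcp_rot: [0.0, 0.997, 0.077, -0.0]
wrist_force: [-5.3, -1.2, -4.7]
opening: 0.0355
```

servo_tool(increments=[[0,0,0,0,0,0.1,3],[0,0,0,0,0,0.2,3],[0,0,0,0,0,0.3,3],[0,0,0,0,0,0.3,3],[0,0,0,0,0,0.3,3]])

```text
t: 16.1
eef_pos: [0.5504, 0.1814, 0.0682]
tcp_rot: [0.0, 0.997, 0.077, -0.0]
wrist_force: [-4.7, -0.7, -4.3]
opening: 0.0356
```

servo_tool(increments=[[0,0,0,0,0,0.05,3],[0,0,0,0,0,0.1,3],[0,0,0,0,0,0.1,3],[0,0,0,0,0,0.1,3],[0,0,0,0,0,0.1,3]])

```text
t: 16.6
eef_pos: [0.5504, 0.1814, 0.0673]
tcp_rot: [0.0, 0.997, 0.077, -0.0]
wrist_force: [-5.7, -0.8, -2.8]
opening: 0.0355
```

servo_tool(increments=[[0,0,0,0,0,0.05,3],[0,0,0,0,0,0.1,3],[0,0,0,0,0,0.1,3],[0,0,0,0,0,0.1,3],[0,0,0,0,0,0.1,3]])

```text
t: 17.1
eef_pos: [0.5503, 0.1815, 0.0663]
tcp_rot: [0.0, 0.997, 0.077, -0.0]
wrist_force: [-6.5, -1.1, -2.4]
opening: 0.0356
```

servo_tool(increments=[[0,0,0,0,0,0.05,3],[0,0,0,0,0,0.1,3],[0,0,0,0,0,0.1,3],[0,0,0,0,0,0.1,3],[0,0,0,0,0,0.1,3]])

```text
t: 17.6
eef_pos: [0.5503, 0.1815, 0.0653]
tcp_rot: [0.0, 0.997, 0.077, -0.0]
wrist_force: [-6.0, -1.3, -2.1]
opening: 0.0352
```

servo_tool(increments=[[0,0,0,0,0,0.05,3],[0,0,0,0,0,0.1,3],[0,0,0,0,0,0.1,3],[0,0,0,0,0,0.1,3],[0,0,0,0,0,0.1,3]])

```text
t: 18.1
eef_pos: [0.5503, 0.1815, 0.0643]
tcp_rot: [0.0, 0.997, 0.077, -0.0]
wrist_force: [-5.9, -0.8, -2.9]
opening: 0.0358
```

servo_tool(increments=[[0,0,0,0,0,0.05,3],[0,0,0,0,0,0.1,3],[0,0,0,0,0,0.1,3],[0,0,0,0,0,0.1,3],[0,0,0,0,0,0.1,3]])

```text
t: 18.6
eef_pos: [0.5507, 0.1815, 0.0637]
tcp_rot: [0.0, 0.997, 0.077, -0.0]
wrist_force: [-6.0, -1.5, 2.7]
opening: 0.0357
```

servo_tool(increments=[[0,0,0,0,0,0.05,3],[0,0,0,0,0,0.08,3],[0,0,0,0,0,0.08,3],[0,0,0,0,0,0.08,3],[0,0,0,0,0,0.08,3]])

```text
t: 19.1
eef_pos: [0.5512, 0.1817, 0.0637]
tcp_rot: [-0.0, 0.997, 0.077, 0.0]
wrist_force: [-9.1, -2.3, 11.8]
opening: 0.0358
```

servo_tool(increments=[[0,0,0,0,0,-0.05,3],[0,0,0,0,0,-0.1,3],[0,0,0,0,0,-0.1,3],[0,0,0,0,0,-0.1,3],[0,0,0,0,0,-0.1,3]])

```text
t: 19.6
eef_pos: [0.5505, 0.1816, 0.0638]
tcp_rot: [0.0, 0.997, 0.077, -0.0]
wrist_force: [-7.4, -1.4, -0.4]
opening: 0.0355
```

servo_tool(increments=[[0,0,0,-0.1,0,0,3],[0,0,0,-0.2,0,0,3],[0,0,0,-0.3,0,0,3],[0,0,0,-0.4,0,0,3],[0,0,0,-0.4,0,0,3]])

```text
t: 20.1
eef_pos: [0.5467, 0.181, 0.0638]
tcp_rot: [-0.0, 0.997, 0.077, -0.0]
wrist_force: [-6.1, 0.0, -0.4]
opening: 0.0357
```

servo_tool(increments=[[0,0,0,-0.05,0,0,3],[0,0,0,-0.1,0,0,3],[0,0,0,-0.15,0,0,3],[0,0,0,-0.2,0,0,3],[0,0,0,-0.2,0,0,3]])

```text
t: 20.6
eef_pos: [0.545, 0.1805, 0.0638]
tcp_rot: [-0.0, 0.997, 0.077, 0.0]
wrist_force: [-3.5, -0.6, -2.2]
opening: 0.0356
```

servo_tool(increments=[[0,0,0,-0.03,0,0,3],[0,0,0,-0.05,0,0,3],[0,0,0,-0.05,0,0,3],[0,0,0,-0.05,0,0,3],[0,0,0,-0.05,0,0,3]])

```text
t: 21.1
eef_pos: [0.5446, 0.1803, 0.0638]
tcp_rot: [0.0, 0.997, 0.076, 0.0]
wrist_force: [-1.4, -2.6, -4.2]
opening: 0.0356
```

servo_tool(increments=[[0,0,0,0,0.03,0,3],[0,0,0,0,0.06,0,3],[0,0,0,0,0.06,0,3],[0,0,0,0,0.06,0,3],[0,0,0,0,0.06,0,3]], squeeze=5)

```text
t: 21.6
eef_pos: [0.5445, 0.1801, 0.0638]
tcp_rot: [-0.0, 0.997, 0.077, 0.0]
wrist_force: [-1.1, -2.3, -1.1]
opening: 0.0361
```

servo_tool(increments=[[0,0,0,0,0,0,3],[0,0,0,0,0,0,3.6],[0,0,0,0,0,0,3.8],[0,0,0,0,0,0,4.2],[0,0,0,0,0,0,4.6]], squeeze=3)

```text
t: 22.1
eef_pos: [0.5447, 0.1803, 0.0639]
tcp_rot: [-0.0, 0.997, 0.077, 0.0]
wrist_force: [-0.2, -0.2, 0.2]
opening: 0.045
```

```bash
python3 st.py
python3 - <<'E'
from h import *
a=env.capture("top")[150:230,140:220,::-1];b=env.capture("side")[220:320,130:250,::-1]
A=cv2.resize(a,None,fx=4,fy=4,interpolation=cv2.INTER_CUBIC);B=cv2.resize(b,None,fx=4,fy=4,interpolation=cv2.INTER_CUBIC)
im=np.zeros((400,800,3),np.uint8);im[:320,:320]=A;im[:400,320:]=B;cv2.imwrite("pics/h4.png",im)
E
```

```text
22.1 [0.5447 0.1803 0.0639] yaw 8.787741641462151 tilt [ 0.0005  0.0005 -1.    ] F [-0.2234 -0.1679  0.2411] open 0.045012764108115076
```

View pics/h4.png

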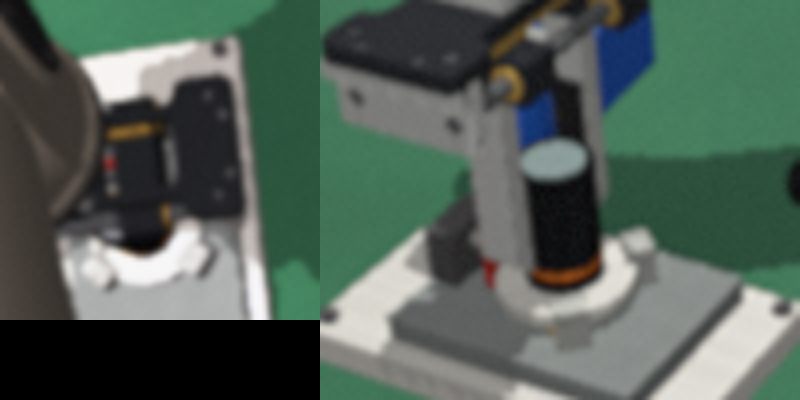

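servo_tool(increments=[[0,0,0,0,0,0,5.2],[0,0,0,0,0,0,5.8],[0,0,0,0,0,-0.5,6],[0,0,0,0,0,-1.5,6],[0,0,0,0,0,-3,6]])

```text
t: 22.7
eef_pos: [0.5441, 0.1799, 0.0944]
tcp_rot: [0.0, 0.997, 0.077, -0.0]
wrist_force: [0.0, -0.0, 0.2]
opening: 0.0602
```

servo_tool(increments=[[0,0,0,0,0,-2,6],[0,0,0,0,0,-5,6],[0,0,0,0,0,-7,6],[0,0,0,-3,0,-9,6],[0,0,0,-6,2,-10,6]])

```text
t: 23.2
eef_pos: [0.488, 0.1533, 0.1964]
tcp_rot: [-0.001, 0.997, 0.078, 0.001]
wrist_force: [0.1, -1.1, -1.0]
opening: 0.0599
```

servo_tool(increments=[[0,0,0,-2,4,0,6],[0,0,0,-2,8,0,6],[0,0,0,-2,12,0,6],[0,0,0,-2,16,0,6],[0,0,0,-2,18,0,6]])

```text
t: 23.7
eef_pos: [0.4962, -0.0333, 0.1952]
tcp_rot: [0.0, 0.997, 0.075, 0.001]
wrist_force: [0.2, 0.2, -0.2]
opening: 0.06
```

```bash
python3 st.py
python3 - <<'E'
from h import *
np.set_printoptions(precision=4,suppress=True)
a=env.capture("top")[150:230,140:220,::-1];b=env.capture("side")[220:320,130:250,::-1]
A=cv2.resize(a,None,fx=4,fy=4,interpolation=cv2.INTER_CUBIC);B=cv2.resize(b,None,fx=4,fy=4,interpolation=cv2.INTER_CUBIC)
im=np.zeros((400,800,3),np.uint8);im[:320,:320]=A;im[:400,320:]=B;cv2.imwrite("pics/h5.png",im)
E
```

```text
23.7 [ 0.4962 -0.0333  0.1952] yaw 8.609839741762476 tilt [ 0.0017 -0.0005 -1.    ] F [ 0.1781  0.247  -0.2284] open 0.06000741654302148
```

View pics/h5.png

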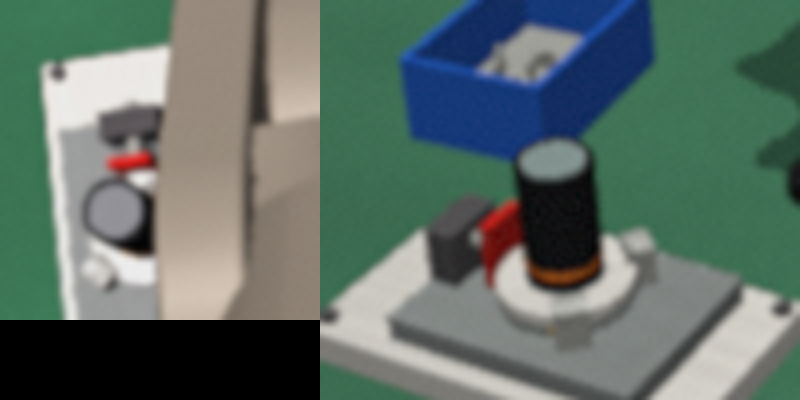

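Run:
```python
from h import *
from scipy.spatial.transform import Rotation as Ro
np.set_printoptions(precision=4,suppress=True)
s=lambda x,y:np.array([(x-320)/4+130,y/4+220])-.375
t=lambda x,y:np.array([x/4+140,y/4+150])-.375
th=np.linspace(0,2*np.pi,73)
def model(p):
    R=Ro.from_rotvec([p[3],p[4],0]).as_matrix();W=lambda q:np.array(p[:3])+R@np.array(q)
    F=np.array([proj("side",W((.032*np.cos(a),.032*np.sin(a),z))) for a in th for z in(0,.008)])
    return np.r_[proj("side",W((0,0,.068))),F[:,0].min(),F[:,0].max(),F[:,1].max(),proj("top",W((0,0,.068)))]
o=np.r_[s(554,161),s(494,0)[0],s(638,0)[0],s(0,328)[1],t(115,209)]
for z in(.0365,.038,.0395):
    r=least_squares(lambda p:model([p[0],p[1],z,p[2],p[3]])-o,[.541,.1774,0,0],x_scale=[.01,.01,.05,.05],diff_step=1e-3)
    print(z,r.x[:2],np.degrees(r.x[2:]),r.fun)
    r=least_squares(lambda p:model([p[0],p[1],z,0,0])-o,[.541,.1774],x_scale=.01,diff_step=1e-3);print("  upright",r.x,r.fun)
```

```text
0.0365 [0.5438 0.1732] [-2.8611 -2.6498] [-0.166   0.4326  0.1168 -0.1085  0.1435  0.4542 -0.0563]
  upright [0.5409 0.1762] [-0.1389  0.2146  0.0557 -0.047   0.6253  0.6134 -0.1944]
0.038 [0.5418 0.1751] [-1.5829 -1.5472] [-0.1264 -0.1088  0.0589 -0.0579  0.0009  0.0421  0.153 ]
  upright [0.5401 0.1768] [-0.1311 -0.2145  0.0398 -0.0066  0.2663  0.1283  0.0616]
0.0395 [0.5384 0.1785] [1.0511 0.8543] [-0.0831 -0.6911 -0.025   0.0257  0.0577 -0.2753  0.2883]
  upright [0.5393 0.1774] [-0.1233 -0.6453  0.0238  0.0339 -0.0942 -0.3579  0.318 ]
```

servo_tool(increments=[[0,0,0,0,4,0,6],[0,0,0,0,8,0,6],[0,0,0,0,12,0,6],[0,0,0,0,15,0,6],[0,0,0,0,16,0,6]])

```text
t: 24.3
eef_pos: [0.5206, -0.1903, 0.1946]
tcp_rot: [0.0, 0.997, 0.075, 0.0]
wrist_force: [0.6, 0.8, -0.4]
opening: 0.0602
```

Run:
```python
from h import *
a=env.capture("top")[160:230,150:215,::-1];b=env.capture("side")[245:312,145:220,::-1]
A=cv2.resize(a,None,fx=6,fy=6,interpolation=cv2.INTER_CUBIC);B=cv2.resize(b,None,fx=5.4,fy=5.4,interpolation=cv2.INTER_CUBIC)
im=np.zeros((420,390+B.shape[1],3),np.uint8);im[:,:390]=A;im[:B.shape[0],390:]=B;cv2.imwrite("pics/h6.png",im)
for c in("top","side"): print([(d["location"],d["score"]) for d in env.landmark_of(c,"lens")])
```

```text
[([0.5419, 0.1777, 0.0381], 0.95)]
[([0.5396, 0.1773, 0.0362], 0.83), ([0.3163, -0.2471, 0.0032], 0.78)]
```

View pics/h6.png

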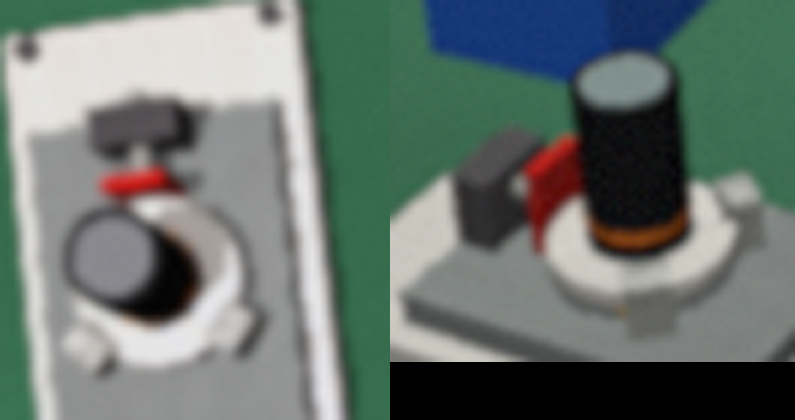

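Upright, with the flange under both lips and against the plunger. The fitted centre is within 1 mm of the measured head centre, so I'm handing in.

```bash
python3 -c "
from workcell import env
print(env.job_done())"
```

```text
the job is handed in; nothing more can be done
None
```

The lens is in the holder and the gripper has let go. I handed the job in at about 24 s of the 64 s allowed; no verdict comes back, so what follows is from my own checks.

**What I did:** I gripped the lens by the barrel and took it to the holder. I pushed the plunger back with the flange rim (about 6 N), then lowered the lens past the lips at about 7.2 mm off centre. After the pads made contact I slid it back under the lips until the stops took load, and opened the fingers.

**Final checks:**
- **Position:** in both pictures the flange lies under both lips with its rim against the plunger. The fitted lens centre, (0.540, 0.177), is within 1 mm of the head centre I measured.
- **Height and tilt:** a model of the lens standing upright fits to about 0.3 px with the underside at 0.038 m. Contact with the pads put it at 0.037 m. The two cameras cannot rule out a tilt of 1–2 degrees, and I did not test it for rocking.

**Forces:** the highest reading was at first contact with the pads: about 15 N vertically and 9 N along the plunger direction. I backed off from that at once.

**Disagreements:** camera and robot positions differed by about 2–3 mm in y. The plunger contact also came about 1.3 mm from where the cameras put it, so I used the contact for the x position. The lens met the +y stop slightly first, and I eased it sideways before letting go.

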